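Make up two wax-carving kits at the jeweller's bench

ROBOT

A 6-joint arm with a two-finger parallel gripper is mounted at the origin on the work surface. World frame = base frame: x ahead of the robot, y to its left, z up, the work surface at z = 0. Lengths are in mm, angles in degrees, forces in N, time in s.
With the tool pointing down it reaches from about 300 to 850 mm from the base axis. Payload 4.2 kg.
Tool frame: the origin (TCP) lies midway between the tips of the shut fingers; the grasp point (between the pads) lies 19 mm behind it (pinch_z is the distance from the TCP to the grasp point, in mm); z points along the fingers, y is the line along which they close (so a half turn about z gives the same grasp; the last joint's range is limited). The gripper opens to 91 mm and grips with 3 to 60 N. Pads are 32 mm wide; open, the fingers measure 118 mm over their backs; the gripper's body (76 mm by 178 mm) begins 60 mm behind the grasp point.
Start: joints at [-68.468, 18.312, 89.639, -0, 72.044, -1.146], TCP at [221.694, -530.561, 213.976] pointing down, gripper open.
Joint ranges: [-177.97, 177.97], [-48.28, 115.42], [12.27, 149.76], [-77.06, 257.06], [2.81, 150.46], [-146.56, 146.56]. Speed limits (degrees/s): [147.25, 147.25, 180, 180, 180, 180].

INTERFACE

Orientations are given as [roll, pitch, yaw] about the fixed x, y, z axes, in that order (R = Rz(yaw) Ry(pitch) Rx(roll)).
In Python, from workcell import * gives the robot as it stands.
- The arm moves only by the tool step_arm, never from a script. Its argument "steps" is a list of rows, each a list of 7 numbers: the turn, a rotation vector about the tool's x, y, z in degrees, then the shift along the tool's x, y, z in mm, then the opening, from 0 (shut) to 1 (fully open). In form: [[rx, ry, rz, x, y, z, hand], ...]. A call has exactly 8 rows; each row shifts and turns the commanded pose from where the row before left it, along the tool's axes as they then stand; what a row does not reach is not made up. A row lasts 1/8 s, in which the tool goes at most 62.5 mm and 10.7 degrees, less where a joint would pass 70% of its speed; a pose out of reach is approached as far as the arm can. A call is refused whole if a number of a shift passes 62.5 or a number of a turn 10.7, either way. A call with a gripper value outside its range is refused whole. The fingers move at their own pace and stop on an object; "force" is the grip in N (left out, the last holds). Time passes only in rows, so rows that do not move let the fingers close, or fill a call up. It gives the time, the measured TCP pose, the force, the opening and the grip force at its end, in the units of the state.
- state(): the state, without advancing time (a new reading comes with each control period).
- grab_frame(name): name is "scene" or "top" or "wrist"; returns a dict with "image" (384x512x3 uint8, blue, green, red), "fovy" (degrees; the focal length in pixels is half the picture's height over the tangent of half this angle, whatever the lens; pixels are square), "cx", "cy" (the principal point, pixels), "origin" and "rotation" of the camera in the world; the wrist camera has in their place "tool_from_camera" (4x4, takes a point from camera to tool coordinates, whose origin is the TCP and whose axes are the flange's). Camera axes: x right, y down, z forward; pixel columns grow to the right and rows downward; lengths in mm; the calibration is good to about 2 mm. A picture is of the moment at which its call begins: read the wrist's pose just before it. There is no depth.
- job_done(): hands the job in; it is judged then, once.
The state is a dict: "time_s": time; "qpos": joint angles; "qvel": joint speeds; "effort": joint torques, N m; "ee_pos": TCP position; "ee_rot": TCP orientation; "force": force on the tool from outside, world axes, zero at the start; "torque": the same for the moment, N m; "gripper_width": finger opening in mm; "gripper_force": force on a finger pad.
Only numpy, scipy, OpenCV 4.12 (cv2) and the standard library are available. Lean on these libraries where they do the work, as an engineer would, in place of code of your own. Each camera call takes 0.05 s, during which the arm holds its last target. There are 200 camera calls.

TASK

Make up the two kits. The white tray gets the blue wax tube and the brass plug; the yellow tray gets the purple wax block and the steel punch, one thing to each compartment (either one), standing upright on the tray's floor. The purple block is held in the fixture: first flip the red-handled toggle clamp fully open, and leave it open, before you take the block out; leave the green wax tube where it is.

Things in the scene. Friction and masses are not known exactly. Their poses are not given: they have to be found in the camera images.
- white_tray: White open kit tray, fixed to the bench, 100 (own x) x 170 (own y) x 12 mm high, walls and floor 4 mm. A 4 mm wall as high as the rim divides it into two compartments of 92 (x) x 79 (y) mm, centred at own y = +41.5 and -41.5 mm. Origin: centre of the underside, at bench height; inner floor 4 mm above it.
- yellow_tray: Yellow open kit tray, otherwise the same as the white one: 100 x 170 x 12 mm, compartments centred at own y = +41.5 and -41.5 mm, inner floor 4 mm above the origin.
- fixture: Clamping fixture, fixed to the bench: wooden base 80 mm wide (own y), own x -50 to +120 mm, 12 mm thick; a rim up to 17 mm high forms the nest for the purple block, 2 mm play. Origin: bench height, under the nest's centre; own +x points roughly away from the robot. Toggle clamp: pivot at own (85, 0, 56) mm between steel cheeks 66 mm high, 40 mm wide in all.
- clamp (a joint): Clamp hinge, rad: 0 clamped, 1.75 fully open at its stop. Its weight drops it shut below 0.9, open above; 2 N on the handle towards the fixture's +x flips it over. Clamped, the 14 mm wide arm reaches from the pivot 92 mm along own -x, 57 to 67 mm above the bench, its rubber foot on the block's middle. Open, the arm stands upright over the pivot, up to 152 mm high.
- clamp_handle (a point): Point on the axis of the clamp's red round handle (16 mm thick), 70 mm from the pivot; the handle ends 18 mm farther out. Clamped, it stands up, leaning 20 degrees from upright towards the block (own -x), its top 139 mm above the bench. Open, it lies nearly flat towards the fixture's own +x.
- wax_block: Purple wax block, 60 (own x) x 30 (own y) x 36 mm high, 62 g nominal. It starts in the fixture's nest under the clamp's foot, its underside 12 mm above the bench, its axes along the fixture's. Origin: centre of the underside.
- blue_tube: Blue wax ring tube standing on end on the bench, outside diameter 34 mm, hole 18 mm, 34 mm high, 25 g. Origin: centre of the underside, z along its axis.
- green_tube: Green wax ring tube, same size as the blue one. Not wanted: it stays where it stands. Origin: centre of the underside.
- brass_plug: Brass sizing plug standing on the bench: cylinder of 28 mm diameter, 30 mm high, with a knob of 16 mm diameter on top, 40 mm high in all, 170 g. Origin: centre of the underside, z along its axis.
- steel_punch: Steel doming punch standing on its foot: shaft 22 mm in diameter with a rounded top, 53 mm high in all, foot flange 32 mm in diameter and 5 mm thick, 160 g. Origin: centre of the underside, z along its axis.

How it is judged:
By the outcome, as a careful person would: the job done as asked, in the order asked, and still so for the second after the job is handed in, with the robot touching nothing.
It also fails if it takes over 118 s, if anything falls off the work surface, if the arm or the gripper's body presses on something with over 40 N, if the wrist force passes 120 N, or if a joint passes its speed limit or range.

## Working session

There is one attempt and no reset: what is moved stays moved. The work goes in short steps, Python scripts to look and compute and a tool call to move; the robot and the scene stay as the last step left them, time stands still between calls to the robot, and variables do not carry over. Pictures are saved under pics/ and viewed, at most 14 in all, crops included, and the job is handed in when it is done.

Besides the shell and the picture viewer there is one more tool, called after ">>>" as name(argument=value, ...) on one line, values as JSON. step_arm: Moves the arm, as the interface text tells. Its arguments: {"type":"object","properties":{"steps":{"type":"array","items":{"type":"array","items":{"type":"number"}}},"force":{"type":"number"}},"required":["steps"]}

```bash
mkdir -p pics; ls; cat > h.py <<'E'
from workcell import *
import numpy as np, cv2
from scipy.spatial.transform import Rotation as R
def shot(n,f):
    s=state(); g=grab_frame(n); cv2.imwrite(f'pics/{f}.png',g['image']); 
    if n=='wrist':
        T=np.array(g['tool_from_camera']); Rt=R.from_euler('xyz',s['ee_rot'],degrees=True).as_matrix()
        g['rotation']=Rt@T[:3,:3]; g['origin']=Rt@T[:3,3]+np.array(s['ee_pos'])
    np.savez(f'pics/{f}.npz',**{k:g[k] for k in('origin','rotation','fovy','cx','cy')})
    return g
def px(f,u,v,z):
    g=np.load(f'pics/{f}.npz'); F=192/np.tan(np.radians(g['fovy']/2))
    d=g['rotation']@np.array([(u-g['cx'])/F,(v-g['cy'])/F,1]); o=g['origin']
    return (o+d*(z-o[2])/d[2]).round(1)
def proj(f,p):
    g=np.load(f'pics/{f}.npz'); F=192/np.tan(np.radians(g['fovy']/2))
    c=g['rotation'].T@(np.array(p)-g['origin']); return (c[:2]/c[2]*F+[g['cx'],g['cy']]).round(1)
E
python3 - <<'E'
from h import *
for n in('top','scene'):
    g=shot(n,n+'0'); print(g['origin'],g['rotation'],g['fovy'],g['cx'],g['cy'])
for n in('top','scene'):
    i=cv2.imread(f'pics/{n}0.png'); cv2.imwrite(f'pics/{n}0b.png',cv2.resize(i,(800,600),interpolation=cv2.INTER_CUBIC))
print(state())
E
```

```text
pics
[ 440.09464683   21.26217771 1147.13616853] [-176.67192194   -0.70740519  -89.47330496] 43.07840863800517 253.8691932692645 192.3378847976917
[858.58986626 465.97287354 665.23724486] [-1.35371724e+02  1.01387197e-01  1.44060701e+02] 50.385256489158465 256.1926332733438 194.14152830501985
{'time_s': 0.1, 'qpos': array([-6.84674329e+01,  1.83470229e+01,  8.96987707e+01,  4.42781404e-04,
        7.20431250e+01, -1.14648857e+00]), 'qvel': array([-0.02077584, -0.0557828 , -0.05361476, -0.01278459, -0.061664  ,
        0.00542846]), 'effort': array([ 1.16419696e-04, -4.13333952e+01, -2.32509416e+01,  7.27504562e-02,
        4.21825703e-02, -5.27716008e-05]), 'ee_pos': array([ 221.53714032, -530.12937619,  213.2182965 ]), 'ee_rot': array([-1.79911108e+02, -2.20005640e-03,  2.26789172e+01]), 'force': array([ 0.44934151, -0.18219187,  0.28666303]), 'torque': array([ 0.02093777,  0.00711802, -0.02256131]), 'gripper_force': 0.0, 'gripper_width': 91.3218243898335}
```

View pics/top0b.png

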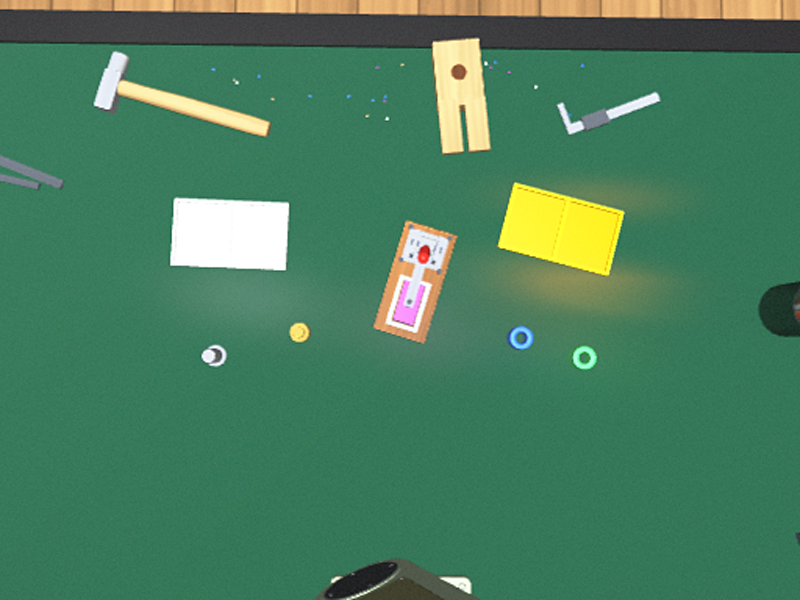

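View pics/scene0b.png

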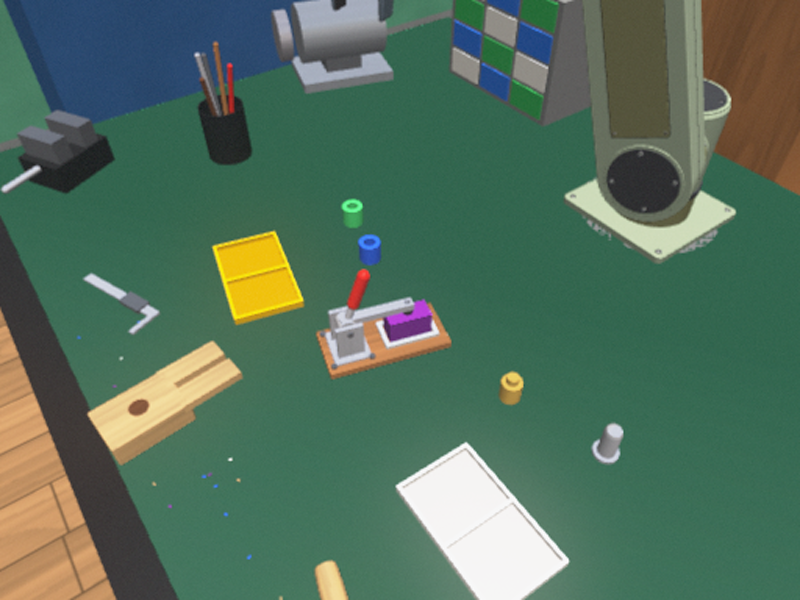

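The top view (800×600) shows the white tray at about (230,234), the yellow tray at (561,229), the fixture at (415,282), the brass plug at (299,332), the punch at (213,355), the blue tube at (521,338) and the green tube at (585,358). In the scene view the clamp is shut with its handle up. Next I'll measure these by segmentation.

```bash
python3 - <<'E'
s=open('h.py').read()
s=s.replace("    np.savez","    else: g['rotation']=R.from_euler('xyz',g['rotation'],degrees=True).as_matrix()\n    np.savez")
open('h.py','w').write(s)
E
python3 - <<'E'
from h import *
for n in('top','scene'): g=shot(n,n+'1')
i=cv2.imread('pics/top1.png'); h=cv2.cvtColor(i,cv2.COLOR_BGR2HSV)
def blob(name,lo,hi,box,z,k=1):
    x0,y0,x1,y1=[int(b/1.5625) for b in box]
    m=cv2.inRange(h,np.array(lo),np.array(hi)); mm=np.zeros_like(m); mm[y0:y1,x0:x1]=m[y0:y1,x0:x1]
    cs,_=cv2.findContours(mm,cv2.RETR_EXTERNAL,cv2.CHAIN_APPROX_NONE); c=max(cs,key=cv2.contourArea)
    r=cv2.minAreaRect(c); b=cv2.boxPoints(r); e=cv2.minEnclosingCircle(c)
    print(name,'rect',np.round(r[0],1),'circ',np.round(e[0],1),round(e[1],1),'->',px('top1',*r[0],z))
    if k: print([px('top1',*q,z)[:2].tolist() for q in b])
blob('white',(0,0,170),(180,60,255),(150,180,310,290),12)
blob('yellow',(20,150,120),(35,255,255),(480,170,640,290),12)
blob('blue',(100,120,80),(120,255,255),(500,320,545,355),34,0)
blob('green',(50,80,130),(90,255,255),(565,340,605,375),34,0)
blob('brass',(10,100,100),(30,255,255),(280,315,320,350),30,0)
blob('punch',(0,0,90),(180,70,255),(195,335,235,375),5,0)
blob('wood',(5,60,60),(20,255,230),(360,210,470,350),12)
blob('purple',(140,60,60),(165,255,255),(360,210,470,350),48)
blob('red',(170,150,80),(180,255,255),(400,230,450,280),139)
c=i[110:250,225:305]; a=cv2.resize(c,None,fx=4,fy=4,interpolation=cv2.INTER_CUBIC)
d=cv2.resize(i[200:245,115:210],None,fx=4,fy=4,interpolation=cv2.INTER_CUBIC)
o=np.zeros((560,720,3),np.uint8); o[:560,:320]=a; o[:180,330:710]=d
cv2.imwrite('pics/c1.png',o)
print(state()['time_s'])
E
```

```text
white rect [146.6 149.2] circ [146.5 149.5] 42.3 -> [604.9 260.2  12. ]
[[556.3, 347.5], [659.1, 346.0], [653.8, 172.3], [550.9, 174.8]]
yellow rect [358.6 146.5] circ [358.6 146.4] 41.7 -> [ 616.9 -238.    12. ]
[[588.7, -141.0], [688.1, -166.8], [645.3, -335.5], [546.1, -308.8]]
blue rect [332.8 215.8] circ [332.5 215.5] 8.6 -> [ 453.  -173.1   34. ]
green rect [372.  228.5] circ [372.  228.5] 9.7 -> [ 424.7 -263.1   34. ]
brass rect [191.  212.5] circ [191.2 212.5] 6.3 -> [457.5 151.7  30. ]
punch rect [136.5 227.5] circ [136.7 227. ] 7.9 -> [421.7 281.1   5. ]
wood rect [265.2 180.2] circ [265.6 180.1] 39.3 -> [535.  -18.3  12. ]
[[465.9, 44.0], [627.6, -3.3], [604.6, -81.2], [443.2, -33.2]]
purple rect [261.3 193.4] circ [261.1 193.1] 14.2 -> [502.   -8.5  48. ]
[[477.9, 14.8], [535.0, -2.2], [526.1, -31.9], [469.1, -14.8]]Traceback (most recent call last):
  File "<stdin>", line 19, in <module>
  File "<stdin>", line 7, in blob
ValueError: max() iterable argument is empty
```

>>> step_arm(steps=[[0, 0, 9.8, 0, 0, 0, 0], [0, 0, 9.8, 0, 0, 0, 0], [0, 0, 9.8, 0, 0, 0, 0], [0, 0, 9.8, 0, 0, 0, 0], [0, 0, 0, 13.4, -58, 0, 0], [0, 0, 0, 13.4, -58, 0, 0], [0, 0, 0, 13.4, -58, 0, 0], [0, 0, 0, 13.4, -58, 0, 0]])

```text
time_s: 1.2
ee_pos: [339.7, -321.7, 213.9]
ee_rot: [180.0, -0.0, -16.6]
force: [0.0, -0.2, 0.4]
gripper_width: 14.5
gripper_force: 0.0
```

```bash
cat >> h.py <<'E'
FX=(501.7,-8.4,-16.6)
def own(fr,x,y=0):
    a=np.radians(fr[2]); return fr[0]+x*np.cos(a)-y*np.sin(a), fr[1]+x*np.sin(a)+y*np.cos(a)
def plan(x,y,z,yaw):
    s=state(); p=np.array(s['ee_pos']); dy=yaw-s['ee_rot'][2]; dy=(dy+90)%180-90
    a=np.radians(s['ee_rot'][2]+dy); d=np.array([x,y,z])-p
    print('at',p.round(1),np.round(s['ee_rot'],1),'t',round(s['time_s'],1),'rz',round(-dy,1),'shift',np.round([d[0]*np.cos(a)+d[1]*np.sin(a),d[0]*np.sin(a)-d[1]*np.cos(a),-d[2]],1))
E
python3 -c "
from h import *
plan(*own(FX,15),105,-16.6)"
```

```text
at [ 339.7 -321.7  213.9] [180.   -0.  -16.6] t 1.2 rz 0.0 shift [  80.8 -346.5  108.9]
```

>>> step_arm(steps=[[0, 0, 0, 13.4, -58, 0, 0], [0, 0, 0, 13.4, -58, 0, 0], [0, 0, 0, 13.4, -58, 0, 0], [0, 0, 0, 13.4, -58, 0, 0], [0, 0, 0, 13.4, -58, 0, 0], [0, 0, 0, 13.4, -56, 0, 0], [0, 0, 0, 0, 0, 54, 0], [0, 0, 0, 0, 0, 54, 0]])

```text
time_s: 2.2
ee_pos: [515.2, -13.5, 105.0]
ee_rot: [-180.0, -0.1, -16.4]
force: [0.3, 0.2, -1.1]
gripper_width: 0.5
gripper_force: 0.0
```

```bash
python3 - <<'E'
from h import *
plan(*own(FX,134),105,-16.6)
g=shot('scene','s2'); i=g['image'][100:260,180:320]
cv2.imwrite('pics/s2c.png',cv2.resize(i,None,fx=3.5,fy=3.5,interpolation=cv2.INTER_CUBIC))
E
```

```text
at [515.2 -13.5 105. ] [-1.80e+02 -1.00e-01 -1.64e+01] t 2.2 rz 0.2 shift [119.5  -1.1  -0. ]
```

View pics/s2c.png

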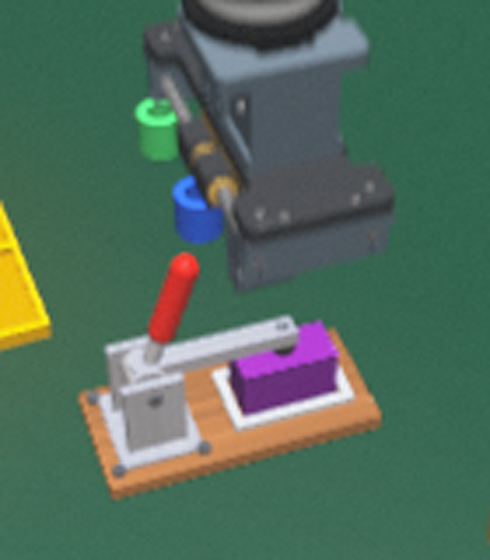

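The crop shows the clamp still shut, with the handle top at (183,265). The gripper is behind it on the robot side, and I need to work out where its fingertips are.

```bash
python3 - <<'E'
from h import *
def q(p): return ((proj('s2',p)-[180,100])*3.5).round()
t=[515.2,-13.5,105]
print('tcp',q(t),'body',q([515,-13.5,184]),'handletop',q([*own(FX,55),139]), 'tipcorners',[q([*own((515.2,-13.5,-16.5),a,b),105]) for a in(-16,16) for b in(-14,14)])
print('block',q([*own(FX,-30,-15),48]),q([*own(FX,30,-15),48]),q([*own(FX,30,15),48]))
E
```

```text
tcp [262. 284.] body [262. 175.] handletop [192. 257.] tipcorners [array([281., 261.]), array([298., 293.]), array([228., 274.]), array([244., 306.])]
block [324. 320.] [231. 343.] [247. 378.]
```

>>> step_arm(steps=[[0, 0, 0, 15, 0, 0, 0], [0, 0, 0, 15, 0, 0, 0], [0, 0, 0, 15, 0, 0, 0], [0, 0, 0, 15, 0, 0, 0], [0, 0, 0, 15, 0, 0, 0], [0, 0, 0, 15, 0, 0, 0], [0, 0, 0, 15, 0, 0, 0], [0, 0, 0, 15, 0, 0, 0]])

```text
time_s: 3.25
ee_pos: [630.9, -49.1, 105.9]
ee_rot: [180.0, -0.0, -16.5]
force: [0.2, -0.2, 0.2]
gripper_width: 0.4
gripper_force: 0.0
```

>>> step_arm(steps=[[0, 0, 0, 0, 0, 0, 0], [0, 0, 0, 0, 0, 0, 0], [0, 0, 0, 0, 0, -60, 0], [0, 0, 0, 0, 0, -60, 0], [0, 0, 0, -45, 0, 0, 0.6], [0, 0, 0, -45, 0, 0, 0.6], [0, 0, 0, -45, 0, 0, 0.6], [0, 0, 0, 0, 0, 0, 0.6]])

```text
time_s: 4.25
ee_pos: [496.7, -9.5, 226.4]
ee_rot: [180.0, 0.1, -16.5]
force: [1.4, -0.1, -0.0]
gripper_width: 37.9
gripper_force: 0.0
```

```bash
python3 - <<'E'
from h import *
plan(*own(FX,0),150,-16.6)
g=shot('scene','s3'); i=g['image'][100:260,180:320]
w=shot('wrist','w3')['image']
o=np.zeros((384,800,3),np.uint8); o[:320,:280]=cv2.resize(i,None,fx=2,fy=2); o[:,288:]=w
cv2.imwrite('pics/s3c.png',o)
E
```

```text
at [496.7  -9.5 226.4] [ 1.80e+02  1.00e-01 -1.65e+01] t 4.2 rz 0.1 shift [ 4.4 -2.5 76.4]
```

View pics/s3c.png

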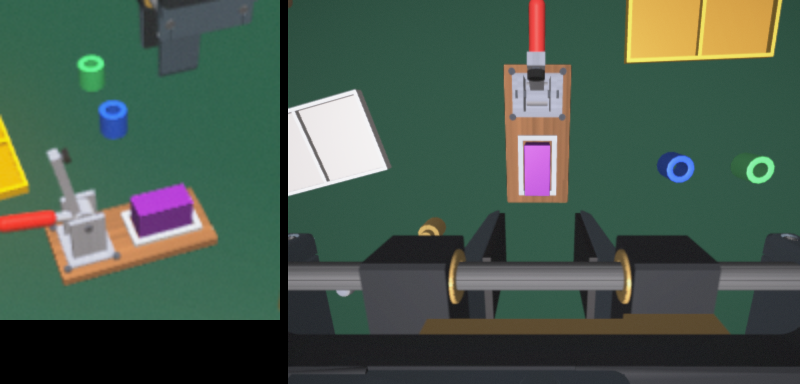

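The clamp is fully open. The handle lies flat and the arm is upright. In the wrist view the block's top spans about (237–262, 143–195), blue is at about (392,168), green at (472,169). I'll use these to refine the poses.

```bash
python3 - <<'E'
from h import *
i=cv2.imread('pics/w3.png'); h=cv2.cvtColor(i,cv2.COLOR_BGR2HSV)
print('blockmid',px('w3',249.7,169.5,48), px('w3',249.7,195,48),px('w3',250,144,48))
def c(lo,hi,box,z):
    m=cv2.inRange(h,np.array(lo),np.array(hi)); x0,y0,x1,y1=box; k=np.zeros_like(m);k[y0:y1,x0:x1]=m[y0:y1,x0:x1]
    cs,_=cv2.findContours(k,cv2.RETR_EXTERNAL,cv2.CHAIN_APPROX_NONE); q=max(cs,key=cv2.contourArea)
    r=cv2.minAreaRect(q); print(np.round(r,1) if 0 else r, px('w3',*r[0],z))
c((140,60,150),(165,255,255),(200,100,290,220),48)
c((95,120,200),(125,255,255),(360,140,420,200),34)
c((50,80,180),(90,255,255),(440,140,500,200),34)
plan(*own(FX,0),24,-16.6)
E
```

```text
blockmid [506.  -9.  48.] [ 4.765e+02 -2.000e-01  4.800e+01] [534.1 -17.7  48. ]
((248.5, 170.0), (50.0, 25.0), 90.0) [505.8  -7.5  48. ]
((392.0, 168.5), (25.0, 26.0), 90.0) [ 455.9 -173.3   34. ]
((472.0, 170.0), (26.0, 26.0), 90.0) [ 426.7 -265.8   34. ]
at [500.2 -10.2 226.6] [-1.80e+02 -1.00e-01 -1.65e+01] t 4.3 rz 0.1 shift [  0.9  -2.1 202.6]
```

>>> step_arm(steps=[[0, 0, 0, 2.8, -2.3, 50, 0.65], [0, 0, 0, 0, 0, 60, 0.65], [0, 0, 0, 0, 0, 60, 0.65], [0, 0, 0, 0, 0, 32, 0.65], [0, 0, 0, 0, 0, 0, 0.65], [0, 0, 0, 0, 0, 0, 0], [0, 0, 0, 0, 0, 0, 0], [0, 0, 0, 0, 0, 0, 0]], force=20)

```text
time_s: 5.35
ee_pos: [504.5, -8.9, 25.2]
ee_rot: [-180.0, -0.2, -16.5]
force: [0.0, 0.6, 1.0]
gripper_width: 32.3
gripper_force: 0.0
```

>>> step_arm(steps=[[0, 0, 0, 0, 0, 0, 0], [0, 0, 0, 0, 0, 0, 0], [0, 0, 0, 0, 0, 0, 0], [0, 0, 0, 0, 0, -10, 0], [0, 0, 0, 0, 0, -25, 0], [0, 0, 0, 0, 0, -40, 0], [0, 0, 0, 0, 0, -40, 0], [0, 0, 0, 0, 0, 0, 0]])

```text
time_s: 6.35
ee_pos: [505.6, -8.9, 142.3]
ee_rot: [-179.9, -0.4, -16.5]
force: [-0.3, 0.1, -1.0]
gripper_width: 30.0
gripper_force: 20.0
```

```bash
cat >> h.py <<'E'
YT=(617,-238,-14.2); WT=(604.9,260.2,-1.8)
E
python3 - <<'E'
from h import *
plan(*own(YT,0,41.5),17.5,-14.2)
i=cv2.imread('pics/w3.png'); h=cv2.cvtColor(i,cv2.COLOR_BGR2HSV)
print('tray pts wrist', px('w3',338.5,59,12), px('w3',488,52,12), px('w3',414,57,12), 'expected',own(YT,-50,85),own(YT,-50,-85))
E
```

```text
at [505.6  -8.9 142.3] [-179.9   -0.4  -16.5] t 6.3 rz -2.3 shift [164.2 153.2 124.8]
tray pts wrist [ 595.5 -143.4   12. ] [ 553.8 -311.3   12. ] [ 572.7 -228.2   12. ] expected (np.float64(589.3788603049413), np.float64(-143.33177596497308)) (np.float64(547.6766047055448), np.float64(-308.1374854471467))
```

>>> step_arm(steps=[[0, 0, -2.3, 0, 0, 0, 0], [0, 0, 0, 0, 51.2, 0, 0], [0, 0, 0, 0, 51.2, 0, 0], [0, 0, 0, 0, 51.2, 0, 0], [0, 0, 0, 55.6, 0, 0, 0], [0, 0, 0, 55.6, 0, 0, 0], [0, 0, 0, 55.6, 0, 0, 0], [0, 0, 0, 0, 0, 60, 0]])

```text
time_s: 7.35
ee_pos: [635.4, -201.2, 81.8]
ee_rot: [179.9, -0.9, -14.2]
force: [-0.3, -0.5, -1.6]
gripper_width: 29.9
gripper_force: 20.0
```

>>> step_arm(steps=[[0, 0, 0, 0, 0, 35, 0], [0, 0, 0, 0, 0, 15, 0], [0, 0, 0, 0, 0, 7, 0], [0, 0, 0, 0, 0, 5, 0], [0, 0, 0, 0, 0, 3, 0], [0, 0, 0, 0, 0, 0, 0], [0, 0, 0, 0, 0, 0, 0], [0, 0, 0, 0, 0, 0, 0]])

```text
time_s: 8.35
ee_pos: [628.3, -199.0, 17.1]
ee_rot: [180.0, -0.2, -14.2]
force: [-2.1, 0.7, 6.6]
gripper_width: 30.3
gripper_force: 20.0
```

```bash
python3 - <<'E'
from h import *
print(state()['force'])
shot('wrist','w4');g=shot('scene','s4'); i=g['image'][130:230,120:240]
cv2.imwrite('pics/s4c.png',cv2.resize(i,None,fx=4,fy=4,interpolation=cv2.INTER_CUBIC))
plan(*own(YT,0,41.5),17.5,-14.2)
E
```

```text
[-2.14087567  0.69458208  6.61265216]
at [ 628.3 -199.1   17.1] [180.   -0.2 -14.2] t 8.4 rz -0.0 shift [-1.4 -1.  -0.4]
```

View pics/s4c.png

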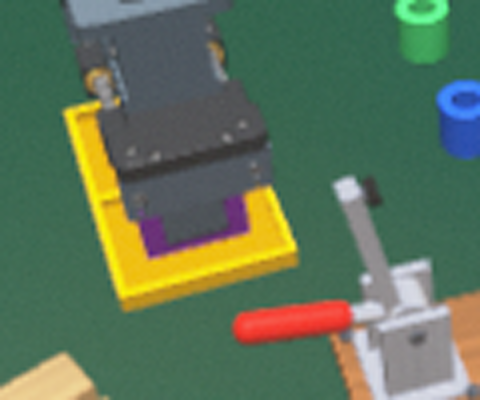

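The block sits inside the yellow tray's compartment, and the 6.6 N push-up shows it's on the floor. Releasing it and going for the blue tube.

>>> step_arm(steps=[[0, 0, 0, 0, 0, -0.5, 0.5], [0, 0, 0, 0, 0, 0, 0.5], [0, 0, 0, 0, 0, 0, 0.5], [0, 0, 0, 0, 0, -30, 0.5], [0, 0, 0, 0, 0, -50, 0.5], [0, 0, -10.5, 0, 0, -50, 0.5], [0, 0, -10.5, 0, 0, 0, 0.6], [0, 0, -10.5, 0, 0, 0, 0.6]])

```text
time_s: 9.45
ee_pos: [627.7, -198.8, 145.3]
ee_rot: [179.9, -0.1, 17.6]
force: [0.1, 0.0, -0.7]
gripper_width: 54.6
gripper_force: 0.0
```

>>> step_arm(steps=[[0, 0, -10.5, 0, 0, 0, 0.6], [0, 0, -10.5, 0, 0, 0, 0.6], [0, 0, -10.5, 0, 0, 0, 0.6], [0, 0, -10.5, 0, 0, 0, 0.6], [0, 0, -10.5, 0, 0, 0, 0.6], [0, 0, -10.5, 0, 0, 0, 0.6], [0, 0, -7.5, 0, 0, 0, 0.6], [0, 0, 0, 0, 0, 0, 0.6]])

```text
time_s: 10.45
ee_pos: [627.4, -198.7, 144.2]
ee_rot: [-180.0, -0.0, 87.7]
force: [-0.2, 0.3, -0.2]
gripper_width: 54.8
gripper_force: 0.0
```

```bash
python3 - <<'E'
from h import *
plan(454.5,-173.5,150,88.2)
E
```

```text
at [ 627.4 -198.7  144.2] [-180.    -0.    87.7] t 10.4 rz -0.5 shift [  19.8 -173.6   -5.8]
```

>>> step_arm(steps=[[0, 0, 0, 5, -43.4, 0, 0.6], [0, 0, 0, 5, -43.4, 0, 0.6], [0, 0, 0, 5, -43.4, 0, 0.6], [0, 0, 0, 4.8, -43.4, 0, 0.6], [0, 0, 0, 0, 0, 0, 0.6], [0, 0, 0, 0, 0, 0, 0.6], [0, 0, 0, 0, 0, 0, 0.6], [0, 0, 0, 0, 0, 0, 0.6]])

```text
time_s: 11.45
ee_pos: [455.6, -172.4, 144.3]
ee_rot: [180.0, 0.0, 87.8]
force: [-0.4, -0.6, -0.4]
gripper_width: 54.7
gripper_force: 0.0
```

```bash
python3 - <<'E'
from h import *
plan(454.5,-173.5,4.5,88.2)
g=shot('wrist','w5')
cv2.imwrite('pics/w5b.png',g['image'])
h=cv2.cvtColor(g['image'],cv2.COLOR_BGR2HSV); m=cv2.inRange(h,np.array((95,120,200)),np.array((125,255,255)))
cs,_=cv2.findContours(m,cv2.RETR_EXTERNAL,cv2.CHAIN_APPROX_NONE); q=max(cs,key=cv2.contourArea);r=cv2.minAreaRect(q);print(r,px('w5',*r[0],34), 'exp',proj('w5',(454.5,-173.5,34)))
E
```

```text
at [ 455.6 -172.4  144.3] [180.    0.   87.8] t 11.4 rz -0.4 shift [ -1.1  -1.1 139.8]
((250.0, 190.5), (33.0, 34.0), 90.0) [ 454.9 -172.6   34. ] exp [249.6 191.4]
```

View pics/w5b.png

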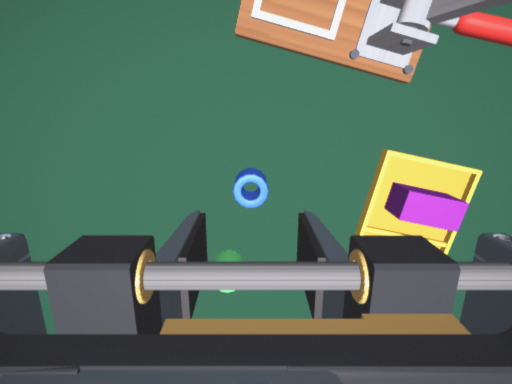

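The wrist view shows blue at (250,190), where I expected it, and the purple block standing in the yellow compartment. Now I go down, grip and lift.

>>> step_arm(steps=[[0, 0, 0, -0.5, -0.8, 60, 0.6], [0, 0, 0, 0, 0, 50, 0.6], [0, 0, 0, 0, 0, 25, 0.6], [0, 0, 0, 0, 0, 4, 0.6], [0, 0, 0, 0, 0, 0, 0.6], [0, 0, 0, 0, 0, 0, 0], [0, 0, 0, 0, 0, 0, 0], [0, 0, 0, 0, 0, 0, 0]], force=15)

```text
time_s: 12.5
ee_pos: [454.5, -172.9, 6.3]
ee_rot: [179.9, 0.0, 87.8]
force: [0.2, 0.2, 4.4]
gripper_width: 34.0
gripper_force: 15.0
```

>>> step_arm(steps=[[0, 0, 0, 0, 0, 0, 0], [0, 0, 0, 0, 0, 0, 0], [0, 0, 0, 0, 0, 0, 0], [0, 0, 0, 0, 0, -20, 0], [0, 0, 0, 0, 0, -60, 0], [0, 0, 0, 0, 0, -60, 0], [0, 0, 0, 0, 0, -60, 0], [0, 0, 0, 0, 0, 0, 0]])

```text
time_s: 13.5
ee_pos: [456.6, -173.7, 210.4]
ee_rot: [179.4, 0.2, 87.8]
force: [-0.3, 0.1, -1.1]
gripper_width: 33.9
gripper_force: 15.0
```

```bash
sed -i 's/^YT=.*/YT=(619,-239,-14.2); WT=(606.5,260,-1.8)/' h.py; python3 - <<'E'
from h import *
plan(*own(WT,0,-41.5),8.5,88.2)
E
```

```text
at [ 456.6 -173.7  210.4] [179.4   0.2  87.8] t 13.5 rz -0.4 shift [396.7 136.2 201.9]
```

>>> step_arm(steps=[[0, 0, -0.4, 0, 0, 0, 0], [0, 0, 0, 56.7, 19.5, 0, 0], [0, 0, 0, 56.7, 19.5, 0, 0], [0, 0, 0, 56.7, 19.5, 0, 0], [0, 0, 0, 56.7, 19.5, 0, 0], [0, 0, 0, 56.7, 19.5, 0, 0], [0, 0, 0, 56.7, 19.5, 0, 0], [0, 0, 0, 56.7, 19.5, 0, 0]])

```text
time_s: 14.5
ee_pos: [602.3, 221.2, 202.5]
ee_rot: [-179.7, 0.1, 88.2]
force: [0.8, -0.3, -0.4]
gripper_width: 33.7
gripper_force: 15.0
```

>>> step_arm(steps=[[0, 0, 0, 0, 0, 60, 0], [0, 0, 0, 0, 0, 60, 0], [0, 0, 0, 0, 0, 30, 0], [0, 0, 0, 0, 0, 0, 0], [0, 0, 0, 0, 0, 0, 0], [0, 0, 0, 0, 0, 0, 0], [0, 0, 0, 0, 0, 0, 0], [0, 0, 0, 0, 0, 0, 0]])

```text
time_s: 15.5
ee_pos: [603.3, 219.7, 56.3]
ee_rot: [179.9, -0.0, 88.2]
force: [0.3, -0.3, 0.3]
gripper_width: 34.1
gripper_force: 15.0
```

```bash
python3 - <<'E'
from h import *
plan(*own(WT,0,-41.5),8.5,88.2); print(state()['gripper_width'])
g=shot('wrist','w6'); cv2.imwrite('pics/w6b.png',g['image'])
for a,b in((-46,-2),(46,-2),(46,-81),(-46,-81)): print(proj('w6',(*own(WT,a,b),12)))
E
```

```text
at [603.3 219.7  56.3] [179.9  -0.   88.2] t 15.5 rz -0.0 shift [-1.1  1.9 47.8]
34.09823376769796
[188.4 162.8]
[317.8 162.8]
[311.8 262.8]
[194.  262.8]
```

View pics/w6b.png

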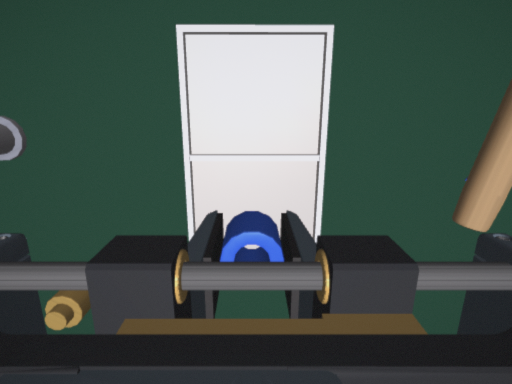

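The tray edges match: the divider is at row ~158 and the inner walls at x 189 and 321, within about 2 mm. Lowering now.

>>> step_arm(steps=[[0, 0, 0, 0, 2.5, 20, 0], [0, 0, 0, 0, 0, 14, 0], [0, 0, 0, 0, 0, 7, 0], [0, 0, 0, 0, 0, 3, 0], [0, 0, 0, 0, 0, 2, 0], [0, 0, 0, 0, 0, 1, 0], [0, 0, 0, 0, 0, 0, 0], [0, 0, 0, 0, 0, 0, 0]])

```text
time_s: 16.55
ee_pos: [605.5, 219.6, 10.3]
ee_rot: [180.0, -0.0, 88.2]
force: [-3.0, -1.5, 7.4]
gripper_width: 33.9
gripper_force: 15.0
```

>>> step_arm(steps=[[0, 0, 0, 0, 0, -0.5, 0.53], [0, 0, 0, 0, 0, 0, 0.53], [0, 0, 0, 0, 0, 0, 0.53], [0, 0, 0, 0, 0, -20, 0.53], [0, 0, 0, 0, 0, -60, 0.53], [0, 0, 0, 0, 0, -60, 0.53], [0, 0, 0, -35, -50, 0, 0.53], [0, 0, 0, -35, -50, 0, 0.53]])

```text
time_s: 17.55
ee_pos: [502.8, 152.3, 149.6]
ee_rot: [179.9, -0.0, 88.2]
force: [-0.0, -0.1, 0.6]
gripper_width: 48.5
gripper_force: 0.0
```

>>> step_arm(steps=[[0, 0, 0, 0, -46, 0, 0.53], [0, 0, 0, 0, 0, 0, 0.53], [0, 0, 0, 0, 0, 0, 0.53], [0, 0, 0, 0, 0, 0, 0.53], [0, 0, 0, 0, 0, 0, 0.53], [0, 0, 0, 0, 0, 0, 0.53], [0, 0, 0, 0, 0, 0, 0.53], [0, 0, 0, 0, 0, 0, 0.53]])

```text
time_s: 18.55
ee_pos: [457.4, 154.3, 148.9]
ee_rot: [-180.0, 0.0, 88.2]
force: [-0.8, 0.2, -0.3]
gripper_width: 48.8
gripper_force: 0.0
```

```bash
python3 - <<'E'
from h import *
plan(458,151.7,5,88.2)
g=shot('wrist','w7'); cv2.imwrite('pics/w7b.png',g['image'])
print('exp plug',proj('w7',(458,151.7,30)),proj('w7',(458,151.7,40)),'punch',proj('w7',(421.7,281.1,5)))
E
```

```text
at [457.4 154.3 148.9] [-180.     0.    88.2] t 18.6 rz -0.0 shift [ -2.5   0.7 143.9]
exp plug [251.5 190.4] [251.5 193.2] punch [208.9  52.8]
```

View pics/w7b.png

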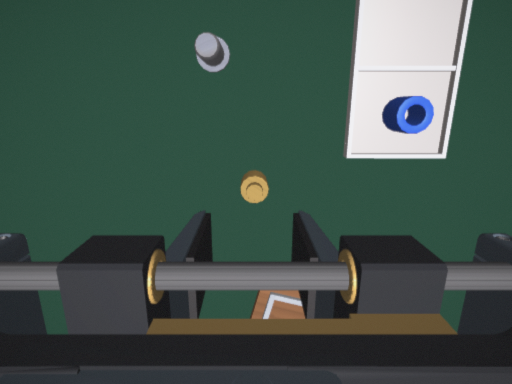

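The wrist view shows blue standing in the white tray at (415,115). The plug's top is at (255,188), with its knob at (255,191), and the punch's foot is at about (213,54).

```bash
python3 - <<'E'
from h import *
print(px('w7',255,187.5,30),px('w7',255,190.5,40),px('w7',213,54,5))
c=cv2.imread('pics/w7.png')
E
```

```text
[461.5 154.6  30. ] [461.4 154.3  40. ] [425.5 280.    5. ]
```

>>> step_arm(steps=[[0, 0, 0, -0.5, 2.8, 60, 0.53], [0, 0, 0, 0, 0, 50, 0.53], [0, 0, 0, 0, 0, 28, 0.53], [0, 0, 0, 0, 0, 5, 0.53], [0, 0, 0, 0, 0, 0, 0.53], [0, 0, 0, 0, 0, 0, 0], [0, 0, 0, 0, 0, 0, 0], [0, 0, 0, 0, 0, 0, 0]], force=30)

```text
time_s: 19.6
ee_pos: [460.5, 153.8, 6.8]
ee_rot: [179.9, -0.0, 88.2]
force: [-0.9, -0.4, 5.6]
gripper_width: 26.2
gripper_force: 30.0
```

>>> step_arm(steps=[[0, 0, 0, 0, 0, 0, 0], [0, 0, 0, 0, 0, 0, 0], [0, 0, 0, 0, 0, 0, 0], [0, 0, 0, 0, 0, -20, 0], [0, 0, 0, 0, 0, -50, 0], [0, 0, 0, 0, 0, -50, 0], [0, 0, 0, 0, 0, 0, 0], [0, 0, 0, 0, 0, 0, 0]])

```text
time_s: 20.6
ee_pos: [459.1, 153.3, 125.1]
ee_rot: [-179.9, 0.0, 88.2]
force: [0.4, -0.5, -2.5]
gripper_width: 26.3
gripper_force: 30.0
```

```bash
sed -i 's/WT=.*/WT=(607.5,260.5,-1.8)/' h.py; python3 - <<'E'
from h import *
plan(*own(WT,0,41.5),10,88.2)
E
```

```text
at [459.1 153.3 125.1] [-179.9    0.    88.2] t 20.6 rz -0.0 shift [153.3 144.9 115.1]
```

>>> step_arm(steps=[[0, 0, 0, 38.3, 36.2, 0, 0], [0, 0, 0, 38.3, 36.2, 0, 0], [0, 0, 0, 38.3, 36.2, 0, 0], [0, 0, 0, 38.4, 36.3, 0, 0], [0, 0, 0, 0, 0, 40, 0], [0, 0, 0, 0, 0, 30, 0], [0, 0, 0, 0, 0, 0, 0], [0, 0, 0, 0, 0, 0, 0]])

```text
time_s: 21.6
ee_pos: [609.9, 302.3, 55.8]
ee_rot: [-180.0, 0.0, 88.2]
force: [0.1, 0.0, -1.8]
gripper_width: 26.1
gripper_force: 30.0
```

```bash
python3 - <<'E'
from h import *
plan(*own(WT,0,41.5),10,88.2); print(state()['gripper_width'])
w=shot('wrist','w8')['image'][100:300,130:380]; g=shot('scene','s8'); u,v=proj('s8',(*own(WT,0,41.5),40)).astype(int); print(u,v)
i=g['image'][v-70:v+60,u-90:u+90]
o=np.zeros((600,800,3),np.uint8); o[:400,:500]=cv2.resize(w,None,fx=2,fy=2); j=cv2.resize(i,None,fx=1.6,fy=1.6); o[390:390+j.shape[0],505:505+j.shape[1]]=j[:210]
cv2.imwrite('pics/c8.png',o)
E
```

```text
at [609.9 302.3  55.8] [-180.     0.    88.2] t 21.6 rz -0.0 shift [-0.3 -1.1 45.8]
26.120451563970875
324 347
```

View pics/c8.png

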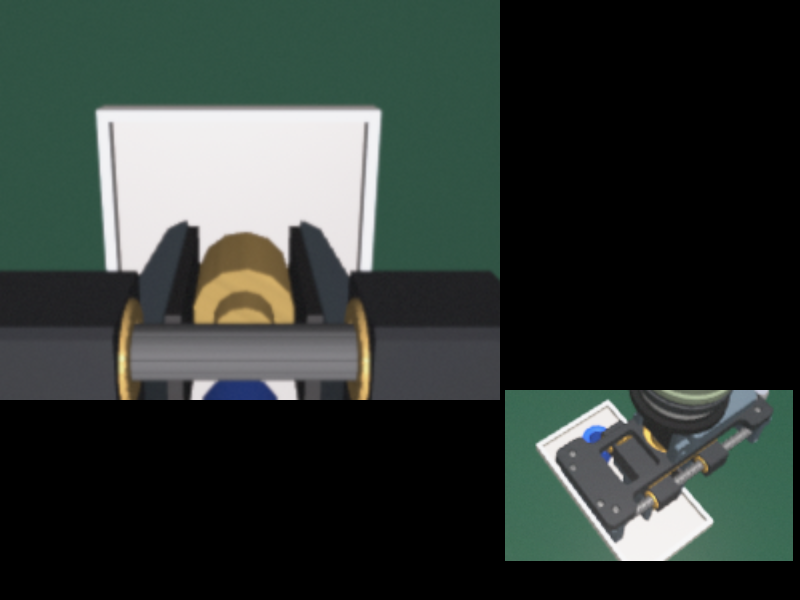

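The plug is upright in the grip and its facets explain the 26 mm width. It is over the empty white compartment, so I lower it.

>>> step_arm(steps=[[0, 0, 0, 0, -1, 20, 0], [0, 0, 0, 0, 0, 14, 0], [0, 0, 0, 0, 0, 7, 0], [0, 0, 0, 0, 0, 3, 0], [0, 0, 0, 0, 0, 1, 0], [0, 0, 0, 0, 0, 1, 0], [0, 0, 0, 0, 0, 0, 0], [0, 0, 0, 0, 0, 0, 0]])

```text
time_s: 22.7
ee_pos: [609.2, 302.5, 10.9]
ee_rot: [179.9, -0.0, 88.2]
force: [-0.6, -0.4, 5.0]
gripper_width: 25.7
gripper_force: 30.0
```

>>> step_arm(steps=[[0, 0, 0, 0, 0, 0, 0.5], [0, 0, 0, 0, 0, 0, 0.5], [0, 0, 0, 0, 0, 0, 0.5], [0, 0, 0, 0, 0, -20, 0.5], [0, 0, 0, 0, 0, -60, 0.5], [0, 0, 0, 0, 0, -60, 0.5], [0, 0, 0, -14, -50, 0, 0.5], [0, 0, 0, -14, -50, 0, 0.5]])

```text
time_s: 23.7
ee_pos: [507.4, 277.4, 150.6]
ee_rot: [179.9, -0.1, 88.2]
force: [-0.7, 0.6, -0.3]
gripper_width: 45.7
gripper_force: 0.0
```

>>> step_arm(steps=[[0, 0, 0, 0, -42, 0, 0.5], [0, 0, 0, 0, -42, 0, 0.5], [0, 0, 0, 0, 0, 0, 0.5], [0, 0, 0, 0, 0, 0, 0.5], [0, 0, 0, 0, 0, 0, 0.5], [0, 0, 0, 0, 0, 0, 0.5], [0, 0, 0, 0, 0, 0, 0.5], [0, 0, 0, 0, 0, 0, 0.5]])

```text
time_s: 24.7
ee_pos: [424.2, 280.1, 149.8]
ee_rot: [-180.0, 0.0, 88.2]
force: [-0.2, 0.0, 0.4]
gripper_width: 45.6
gripper_force: 0.0
```

```bash
python3 - <<'E'
from h import *
plan(424,280.5,18,88.2)
g=shot('wrist','w9'); cv2.imwrite('pics/w9b.png',g['image'])
print('exp',proj('w9',(424,280.5,5)),proj('w9',(424,280.5,53)))
E
```

```text
at [424.2 280.1 149.8] [-180.     0.    88.2] t 24.7 rz -0.0 shift [  0.4  -0.2 131.8]
exp [250.6 181.3] [250.5 193.8]
```

View pics/w9b.png

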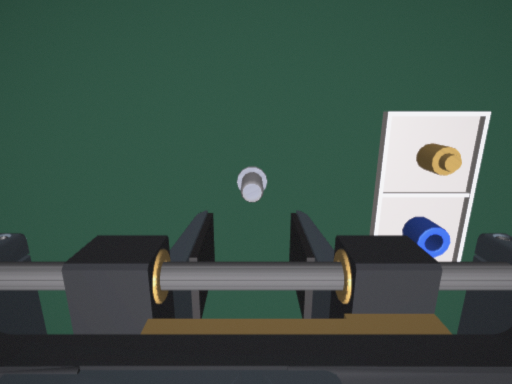

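The punch's foot is at (252,181), as expected, and the plug and blue tube both stand upright in the white tray.

>>> step_arm(steps=[[0, 0, 0, 0.3, 0.8, 60, 0.5], [0, 0, 0, 0, 0, 50, 0.5], [0, 0, 0, 0, 0, 22, 0.5], [0, 0, 0, 0, 0, 5, 0.5], [0, 0, 0, 0, 0, 0, 0.5], [0, 0, 0, 0, 0, 0, 0], [0, 0, 0, 0, 0, 0, 0], [0, 0, 0, 0, 0, 0, 0]], force=30)

```text
time_s: 25.75
ee_pos: [425.1, 280.7, 13.7]
ee_rot: [179.9, -0.0, 88.2]
force: [-1.7, 0.4, 3.2]
gripper_width: 21.7
gripper_force: 30.0
```

>>> step_arm(steps=[[0, 0, 0, 0, 0, 0, 0], [0, 0, 0, 0, 0, 0, 0], [0, 0, 0, 0, 0, 0, 0], [0, 0, 0, 0, 0, -20, 0], [0, 0, 0, 0, 0, -60, 0], [0, 0, 10.4, 0, 0, -60, 0], [0, 0, 2, 0, 0, -60, 0], [0, 0, 0, 0, 0, 0, 0]])

```text
time_s: 26.75
ee_pos: [427.2, 281.9, 217.6]
ee_rot: [179.6, -0.4, 75.8]
force: [0.1, 0.3, -2.6]
gripper_width: 21.9
gripper_force: 30.0
```

```bash
python3 - <<'E'
from h import *
plan(*own(YT,0,-41.5),19,75.8)
E
```

```text
at [427.2 281.9 217.6] [179.6  -0.4  75.8] t 26.8 rz -0.0 shift [-499.5  313.7  198.6]
```

>>> step_arm(steps=[[0, 0, 0, -50, 31.4, 0, 0], [0, 0, 0, -50, 31.4, 0, 0], [0, 0, 0, -50, 31.4, 0, 0], [0, 0, 0, -50, 31.4, 0, 0], [0, 0, 0, -50, 31.4, 0, 0], [0, 0, 0, -50, 31.4, 0, 0], [0, 0, 0, -50, 31.4, 0, 0], [0, 0, 0, -50, 31.4, 0, 0]])

```text
time_s: 27.75
ee_pos: [569.4, -170.6, 210.5]
ee_rot: [-179.8, -0.0, 75.8]
force: [0.8, 0.8, -1.6]
gripper_width: 22.1
gripper_force: 30.0
```

>>> step_arm(steps=[[0, 0, 0, -50, 31.4, 0, 0], [0, 0, 0, -49.5, 31.2, 0, 0], [0, 0, 0, 0, 0, 50, 0], [0, 0, 0, 0, 0, 50, 0], [0, 0, 0, 0, 0, 30, 0], [0, 0, 0, 0, 0, 0, 0], [0, 0, 0, 0, 0, 0, 0], [0, 0, 0, 0, 0, 0, 0]])

```text
time_s: 28.75
ee_pos: [607.3, -281.2, 84.7]
ee_rot: [179.8, 0.0, 75.8]
force: [-0.7, 0.1, -1.6]
gripper_width: 21.6
gripper_force: 30.0
```

```bash
python3 - <<'E'
from h import *
plan(*own(YT,0,-41.5),18,75.8)
g=shot('wrist','w10'); cv2.imwrite('pics/w10b.png',g['image'])
for a,b in((-46,-2),(46,-2),(46,-81),(-46,-81)): print(proj('w10',(*own(YT,a,b),12)))
print(proj('w10',(*own(YT,0,-41.5),4)))
E
```

```text
at [ 607.3 -281.2   84.7] [179.8   0.   75.8] t 28.8 rz -0.0 shift [ 2.3  1.  66.7]
[194.  152.3]
[309.4 152.3]
[304.7 243.1]
[198.6 243.2]
[251.7 196.9]
```

View pics/w10b.png

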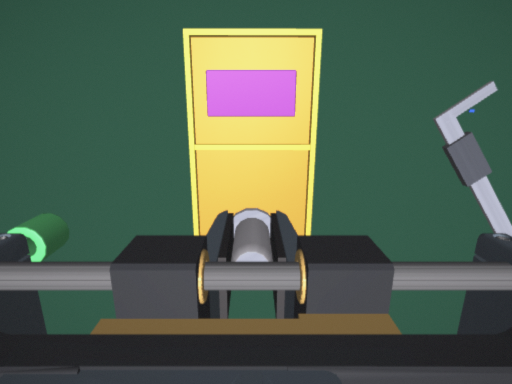

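Tray edges match the expected positions: the divider is at row ~147 and the walls at x 195 and 312. The purple block stands in the far compartment, and the near one is free under the punch.

>>> step_arm(steps=[[0, 0, 0, 2, 1.5, 35, 0], [0, 0, 0, 0, 0, 18, 0], [0, 0, 0, 0, 0, 8, 0], [0, 0, 0, 0, 0, 3, 0], [0, 0, 0, 0, 0, 2, 0], [0, 0, 0, 0, 0, 1, 0], [0, 0, 0, 0, 0, 0, 0], [0, 0, 0, 0, 0, 0, 0]])

```text
time_s: 29.8
ee_pos: [608.9, -279.6, 17.7]
ee_rot: [179.9, 0.0, 75.8]
force: [-1.3, 0.1, 6.2]
gripper_width: 22.1
gripper_force: 30.0
```

>>> step_arm(steps=[[0, 0, 0, 0, 0, 0, 0.45], [0, 0, 0, 0, 0, 0, 0.45], [0, 0, 0, 0, 0, 0, 0.45], [0, 0, 0, 0, 0, -20, 0.45], [0, 0, 0, 0, 0, -60, 0.45], [0, 0, 0, 0, 0, -60, 0.45], [0, 0, 0, 0, 0, -60, 0.45], [0, 0, 0, 0, 0, 0, 0.45]])

```text
time_s: 30.8
ee_pos: [610.9, -280.5, 222.4]
ee_rot: [179.3, 0.1, 75.8]
force: [0.9, 0.2, -0.5]
gripper_width: 40.9
gripper_force: 0.0
```

>>> step_arm(steps=[[0, 0, 0, -30, -50, 0, 0.45], [0, 0, 0, -30, -50, 0, 0.45], [0, 0, 0, -30, -50, 0, 0.45], [0, 0, 0, -30, -50, 0, 0.45], [0, 0, 0, 0, 0, 0, 0.45], [0, 0, 0, 0, 0, 0, 0.45], [0, 0, 0, 0, 0, 0, 0.45], [0, 0, 0, 0, 0, 0, 0.45]])

```text
time_s: 31.8
ee_pos: [385.8, -346.1, 215.6]
ee_rot: [-180.0, -0.0, 75.9]
force: [-0.8, -0.1, -0.3]
gripper_width: 41.2
gripper_force: 0.0
```

```bash
python3 - <<'E'
from h import *
s=state(); print(s['time_s'],s['ee_pos'],s['force'])
g=shot('top','t11'); a=cv2.resize(g['image'][100:260,90:430],None,fx=1.6,fy=1.6); b=cv2.resize(shot('scene','s11')['image'][100:370,130:450],None,fx=1.2,fy=1.2)
o=np.zeros((590,800,3),np.uint8); o[:a.shape[0],:a.shape[1]]=a; o[a.shape[0]:a.shape[0]+324,:384]=b
cv2.imwrite('pics/f.png',o)
E
```

```text
31.8 [ 385.81991127 -346.0720204   215.59019394] [-0.79358228 -0.08646239 -0.34675254]
```

View pics/f.png

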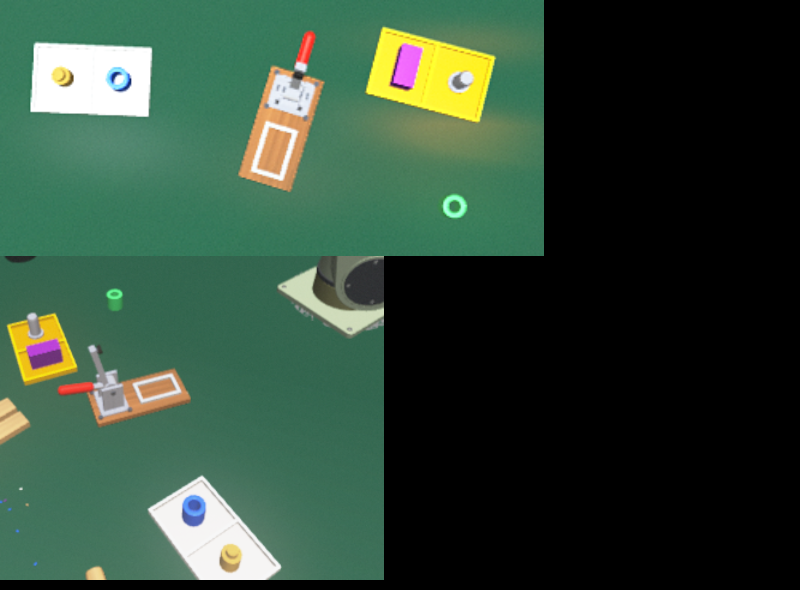

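All four items stand upright, each in its own compartment. The clamp is open (handle at (308,45)), the green tube hasn't moved (455,206), and the arm is clear.

```bash
python3 -c "
from workcell import *
print(job_done())"
```

```text
the job is handed in; nothing more can be done
None
```

Both kits are made up and handed in at about 32 s: blue tube and brass plug upright in the white tray, purple block and steel punch upright in the yellow tray, clamp opened before the block came out and left open, green tube not moved.

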